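# Set the thrust preload of a bath stirrer drive with its stop collar

## Task

Loosen the orange thumb screw on the stirrer shaft's steel collar, slide the collar along the shaft into the bearing housing until its brass nose presses the spring seat hidden in there with about 8 N (5 to 11 N will do, never more than 16 N), and tighten the screw again so that the collar keeps that load by itself. Let go, and leave the other things on the bench where they are.

Things in the scene. Friction and masses are not known exactly. Their poses are not given: they have to be found in the camera images.
- drive: Stirrer drive, fixed. Violet base plate 120 x 360 x 12 mm. Origin on the bench under the shaft; z up, y along the shaft from its post to bearing housing and motor. Level shaft, 16 mm thick, 90 mm above the bench. Post at y -137 to -113 mm, 112 mm high; aluminium housing, 54 mm round, top 117 mm high, at y 60 to 110 mm; black motor, 60 mm round, at y 118 to 200 mm.
- housing_mouth (a point): Centre of the housing's open mouth (bore 32 mm, on the shaft's axis; y points into it). A sprung seat ring lies inside, out of sight, 8 to 22 mm behind the mouth, differently in each case. From first touch it pushes back with 2 N per mm and strikes bottom after 11 mm.
- nose: Brass nose of the collar, 24 mm round, 58 mm long, one piece with the collar. Origin: centre of its free end, which goes into the bore; y points to the housing. With the screw slack, collar and nose slide along the shaft with about 1 N of friction. Let go while slack, the spring pushes it back out.
- screw_grip (a point): Centre of the screw's orange wing head, an upright plate 9 mm thick (its x), 32 mm long (its y), 26 mm tall (z up), on a 9 mm stem. Its axis is vertical through shaft and collar (steel, 44 mm round, 24 mm long, top 27 mm under this point). The nose's end lies 70 mm further along the shaft. Moving the head along the shaft moves the slack collar. Hard tight, the plate lies along the shaft.
- screw (a joint): Angle of the thumb screw in rad: 0 is hard tight (firm stop), growing as it is unscrewed, anticlockwise from above. Starts between 0.05 and 0.25. Below 0.35 it clamps the collar firmly, above 1.0 it is fully slack, 1.7 is the end of its captive thread. Takes about 0.2 to 0.35 N m to turn and stays where it is left.
- collar (a joint): Place of the collar along the shaft in m, growing towards the housing: 0 to 0.08. At 0.04 the nose's end is level with the housing's mouth. It starts between 0.005 and 0.035.
- spare_collar: Bystander, to be left alone: spare steel collar, 40 mm round, 22 mm high. Origin at the centre of its underside.
- spare_bush: Bystander, to be left alone: small brass bush, 32 mm round, 30 mm high. Origin at the centre of its underside.
- driver: Bystander, to be left alone: screwdriver with green handle, lying on the bench.
- spanner: Bystander, to be left alone: steel spanner, lying on the bench.
- oil: Bystander, to be left alone: white bottle with red cap, 48 mm round, 110 mm high. Origin at the centre of its underside.
- beaker: Bystander, to be left alone: glass cup, 68 mm round, 85 mm high. Origin at the centre of its underside.
- tray: Bystander, to be left alone: grey open tray, 130 x 180 x 30 mm. Origin at the centre of its underside.
- sample: Bystander, to be left alone: amber jar with black lid, 52 mm round, 90 mm high. Origin at the centre of its underside.

How it is judged:
On the way, in this order (a step that is already met when the one before it is completed fails the run):
1. the thumb screw is unscrewed until the collar is slack (screw above 1.0 rad) (value of joint screw above 1 rad), for 0.1 s.
2. with the screw slack, the nose bears on the hidden spring seat with more than 4 N (contact force between nose and anything else above 4 N and value of joint screw above 0.7 rad), for 0.1 s.
3. the screw is tightened again (below 0.35 rad) (value of joint screw below 0.35 rad), for 0.1 s.
At the end, for the whole second after the job is handed in: The screw is tight (below 0.35 rad), the nose is inside the housing (more than 6 mm) and at rest, and presses on the spring seat with 4 to 12 N by itself. The other things lie where they were (value of joint screw below 0.35 rad and contact force between nose and anything else between 4 and 12 N and y of nose in the frame of housing_mouth above 0.006 m and linear speed of nose below 0.003 m/s); the robot touches nothing.
It fails at once if the nose is pressed with more than 16 N (contact force between nose and anything else above 16 N).
It fails at once if a bystander is shifted by more than 30 mm (distance of any of spare_collar, spare_bush, driver, spanner, oil, beaker, tray, sample from where it was at the start of the episode above 0.03 m).
It also fails if it takes over 45 s, if anything falls off the work surface, if the arm or the gripper's body presses on something with over 40 N, if the wrist force passes 120 N, or if a joint passes its speed limit or range.

## Robot

A 6-joint arm with a two-finger parallel gripper is mounted at the origin on the work surface. World frame = base frame: x ahead of the robot, y to its left, z up, the work surface at z = 0. Lengths are in m, angles in rad, forces in N, time in s.
With the tool pointing down it reaches from about 0.35 to 1 m from the base axis. Payload 7.1 kg.
Tool frame: the origin (TCP) lies on the centre line of the jaws, within the pads' length; the fingertips stand ahead of it and the grasp point (between the pads) lies 3 mm ahead of it (r.tcp_to_tips is the y of the fingertips in the tool frame, in m); y points along the fingers, x is the direction in which the jaws open and shut, and the axes are right-handed (so a half turn about y gives the same grasp; the last joint's range is limited). The gripper opens to 85 mm and grips with 20 to 120 N. Pads are 22 mm wide; open, the fingers measure 114 mm over their backs; the gripper's body (76 mm by 85 mm) begins 54 mm behind the grasp point. The pads swing forward as they close: fully open they stand 13 mm farther back than shut.
Start: joints at [1.298, 0.423, 1.63, -0, 1.089, -0.019], TCP at [0.157, 0.605, 0.253] pointing down, gripper open.
Joint ranges: [-3, 3], [-0.9, 2.11], [0.09, 2.58], [-1.31, 4.45], [0.11, 2.69], [-2.54, 2.54]. Speed limits (rad/s): [2.39, 2.39, 3.01, 3.14, 3.14, 3.14].

## Interface

Orientations are given as a unit quaternion [x, y, z, w].
In Python, from plant import r gives the robot as it stands.
- The arm moves only by the tool apply_moves, never from a script. Its argument "motion" is a list of rows, each an object of numbers: "x", "y", "z": the shift along the tool's x, y, z in cm; "turn": the turn about the tool's y in degrees. A call has 1 to 20 rows; each row shifts and turns the pose as measured when the row begins, along the tool's axes as they then stand; what a row does not reach is not made up. A row lasts 1/10 s, in which the tool goes at most 50 mm and 8.59 degrees, less where a joint would pass 70% of its speed; a pose out of reach is approached as far as the arm can. A call with a gripper value outside its range is refused whole. "claw" is the opening, from 0 (shut) to 1 (fully open), set as the call begins (left out, the last holds). The fingers move at their own pace and stop on an object; "force" is the grip in N (left out, the last holds). Time passes only in rows, so rows that do not move let the fingers close. It gives the time, the measured TCP pose, the force and the opening at its end, in the units of the state.
- r.get_state(): the state, without advancing time (a new reading comes with each control period).
- r.camera(name): name is "scene" or "side" or "wrist"; returns the picture (384x512x3 uint8, blue, green, red); there is no depth.
- r.get_calibration(name): a dict with "intrinsics" (3x3 intrinsics, pixels), "R" (3x3) and "t" (3): a world point X has camera coordinates R X + t. Camera axes: x right, y down, z forward; pixel columns grow to the right and rows downward; lengths in m; the calibration is good to about 2 mm. A picture is of the moment at which its call begins: read the wrist's pose just before it. get_calibration takes no time and is no camera call; for the wrist camera it gives the pose at the moment of the call.
- r.close_job(): hands the job in, once; it reports no verdict.
The state is a dict: "time_s": time; "q": joint angles; "qvel": joint speeds; "tau": joint torques, N m; "ee_pos": TCP position; "orientation": TCP orientation; "ft_force": force on the tool from outside, world axes, zero at the start; "moment": the same for the moment, N m; "finger_gap": finger opening in m.
Only numpy, scipy, OpenCV 4.12 (cv2) and the standard library are available. Lean on these libraries where they do the work, as an engineer would, in place of code of your own. Each camera call takes 0.05 s, during which the arm holds its last target.

## Working session

There is one attempt and no reset: what is moved stays moved. The work goes in short steps, Python scripts to look and compute and a tool call to move; the robot and the scene stay as the last step left them, time stands still between calls to the robot, and variables do not carry over. Pictures are saved under pics/ and viewed, and the job is handed in when it is done.

Besides the shell and the picture viewer there is one more tool, called after ">>>" as a command line: name --argument value ..., lists and objects as JSON in quotes. apply_moves: Moves the arm, as the interface text tells. Its arguments: {"type":"object","properties":{"motion":{"type":"array","items":{"type":"object","properties":{"x":{"type":"number"},"y":{"type":"number"},"z":{"type":"number"},"turn":{"type":"number"}}}},"claw":{"type":"number"},"force":{"type":"number"}},"required":["motion"]}

```bash
ls; mkdir -p pics
python3 - <<'E'
from plant import r
import cv2
s=r.get_state(); print({k:s[k] for k in s})
print(r.tcp_to_tips)
for n in ["scene","side","wrist"]:
    cv2.imwrite(f"pics/{n}0.png",r.camera(n)); c=r.get_calibration(n); print(n,c)
E
```

```text
pics
{'time_s': 0.0, 'q': array([ 1.29800236e+00,  4.23840269e-01,  1.63067708e+00, -1.30329643e-05,
        1.08860747e+00, -1.90491633e-02]), 'qvel': array([-9.18371423e-04, -2.48776714e-03, -9.43893388e-04,  9.59581455e-06,
       -7.60241356e-04,  1.28867827e-04]), 'tau': array([-1.01595881e-03, -5.57371545e+01, -2.81751037e+01,  4.78225161e-05,
        7.34583096e-03, -4.11911674e-05]), 'ee_pos': array([0.15676542, 0.60449639, 0.2525511 ]), 'orientation': array([ 0.55957247,  0.43228443, -0.43314889, -0.55891937]), 'ft_force': array([ 0.0331838 ,  0.59466956, -0.56699862]), 'moment': array([ 0.02788066,  0.06206069, -0.04785274]), 'finger_gap': 0.0854782564964332}
0.022
scene {'intrinsics': array([[367.96077357,   0.        , 261.17496985],
       [  0.        , 367.96077357, 189.64756666],
       [  0.        ,   0.        ,   1.        ]]), 'R': array([[ 0.305291  ,  0.95224561, -0.00506925],
       [ 0.81798187, -0.264964  , -0.51058764],
       [-0.48754801,  0.15173126, -0.85981077]]), 't': array([-0.15163458, -0.40397205,  1.29972428])}
side {'intrinsics': array([[382.46434506,   0.        , 252.03354706],
       [  0.        , 382.46434506, 192.01201548],
       [  0.        ,   0.        ,   1.        ]]), 'R': array([[ 0.89965435, -0.43598557,  0.02320856],
       [-0.27009295, -0.59752566, -0.75499197],
       [ 0.34303331,  0.67296334, -0.65532319]]), 't': array([-0.49690074,  0.2161681 ,  0.90048787])}
wrist {'intrinsics': array([[265.95321548,   0.        , 254.53172682],
       [  0.        , 265.95321548, 188.15365237],
       [  0.        ,   0.        ,   1.        ]]), 'R': array([[ 0.25093543,  0.96800308, -0.00120299],
       [ 0.92015927, -0.23814663,  0.3107943 ],
       [ 0.30056335, -0.07909624, -0.95047644]]), 't': array([-0.62461138, -0.04050806,  0.38052255])}
```

View pics/scene0.png

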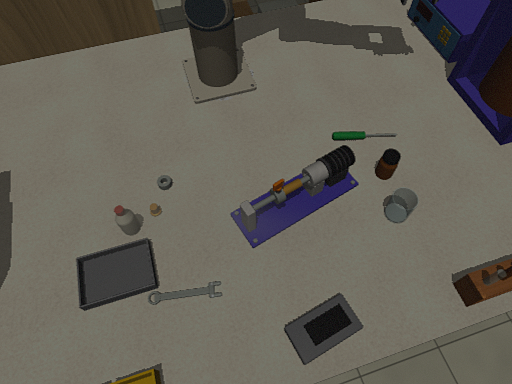

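View pics/side0.png

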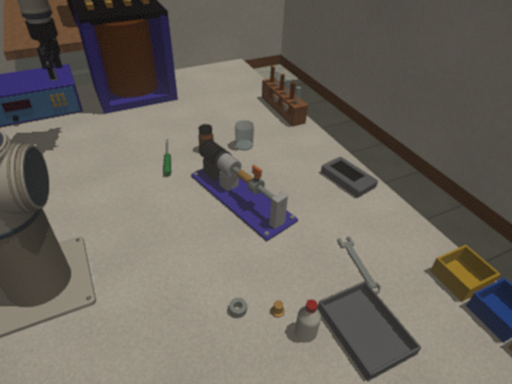

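View pics/wrist0.png

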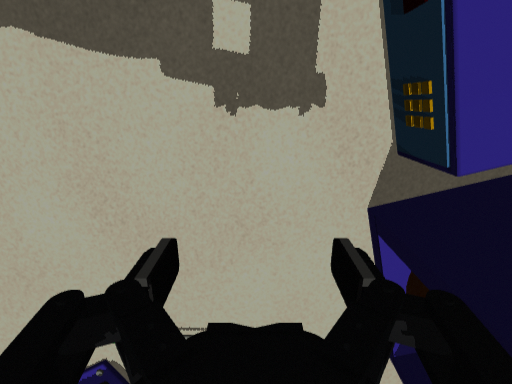

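The scene view shows the drive around px (295,205) with the orange head near (279,185). The side view shows the head near (257,173). I'll zoom in and measure the plate and the head.

```bash
cat > h.py <<'E'
import numpy as np, cv2
from plant import r
def ray(c,p):
    K,R,t=c["intrinsics"],np.array(c["R"]),np.array(c["t"])
    d=R.T@np.linalg.inv(K)@np.array([p[0],p[1],1.]); return -R.T@t,d/np.linalg.norm(d)
def plane(c,p,z):
    o,d=ray(c,p); return o+d*(z-o[2])/d[2]
def tri(rays):
    A=sum(np.eye(3)-np.outer(d,d) for o,d in rays); b=sum((np.eye(3)-np.outer(d,d))@o for o,d in rays)
    X=np.linalg.solve(A,b); return X,[np.linalg.norm((np.eye(3)-np.outer(d,d))@(X-o))*1000 for o,d in rays]
def proj(c,X):
    p=c["intrinsics"]@(c["R"]@np.array(X)+c["t"]); return p[:2]/p[2]
E
python3 - <<'E'
from h import *
np.set_printoptions(precision=4,suppress=True)
R=[]
for n,roi in [("scene",(210,130,370,250)),("side",(180,130,305,240))]:
    im=cv2.imread(f"pics/{n}0.png"); c=r.get_calibration(n)
    x0,y0,x1,y1=roi; cr=im[y0:y1,x0:x1]
    cv2.imwrite(f"pics/{n}0z.png",cv2.resize(cr,None,fx=5,fy=5,interpolation=cv2.INTER_CUBIC)[:600,:800])
    hsv=cv2.cvtColor(cr,cv2.COLOR_BGR2HSV)
    for nm,lo,hi in [("vio",(115,100,50),(135,255,255)),("or",(2,180,100),(13,255,255)),("brass",(13,120,80),(24,255,255))]:
        m=cv2.inRange(hsv,lo,hi); k,l,st,ce=cv2.connectedComponentsWithStats(m)
        for i in range(1,k):
            if st[i,4]>8: print(n,nm,st[i],ce[i]+[x0,y0])
        if nm=="vio":
            ps=np.argwhere(m)[:,::-1]+[x0,y0]
            W=np.array([plane(c,p,0.012)[:2] for p in ps],np.float32)
            rc=cv2.minAreaRect(W); print(rc, cv2.boxPoints(rc))
E
```

```text
scene vio [  29   42  119   76 2381] [294.4355 209.5972]
scene vio [74 44 19 12 51] [293.5882 178.7255]
scene vio [40 62 20 13 82] [259.7561 198.2927]
scene vio [21 82  4  7 12] [232.5833 214.5   ]
((0.5570076704025269, 0.0820961743593216), (0.11972153186798096, 0.35815873742103577), 14.985557556152344) [[ 0.4529  0.2396]
 [ 0.5455 -0.1064]
 [ 0.6611 -0.0754]
 [ 0.5685  0.2706]]
scene brass [63 49 10  8 27] [277.5556 182.7778]
scene brass [ 73  49  19  15 141] [291.9504 185.6809]
scene brass [67 57  5  4 10] [278.9 188.6]
side vio [  12   44  105   66 1687] [248.0741 206.2217]
((0.5529541969299316, 0.07806707918643951), (0.11741944402456284, 0.3550509512424469), 14.92328929901123) [[ 0.4505  0.2345]
 [ 0.5419 -0.1086]
 [ 0.6554 -0.0784]
 [ 0.564   0.2647]]
side brass [58 41 14 11 78] [244.1538 175.7564]
```

View pics/scene0z.png

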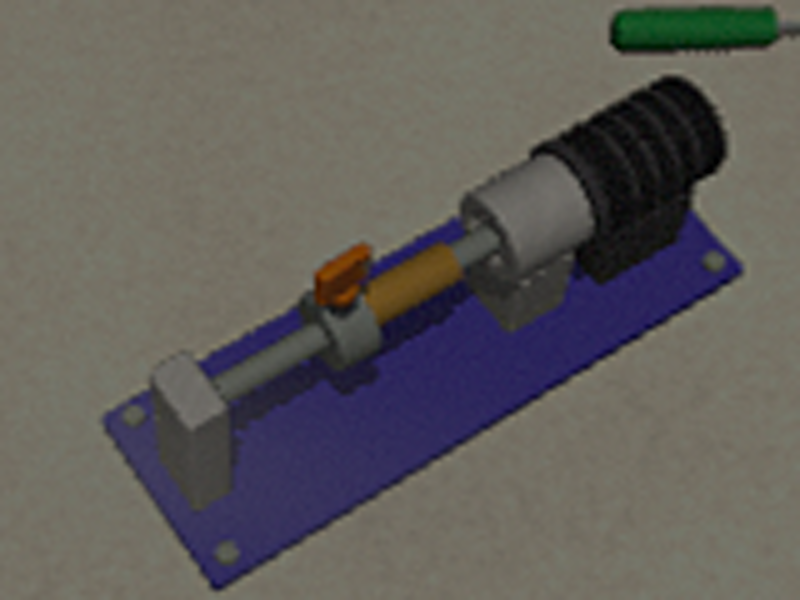

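View pics/side0z.png

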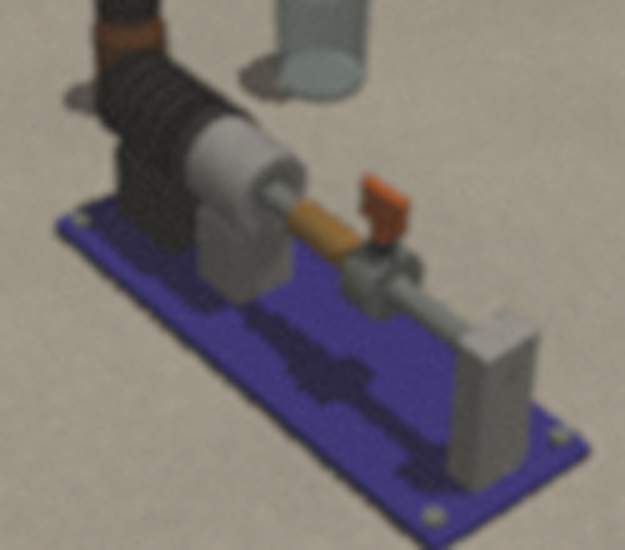

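Run:
```python
from h import *
from scipy.spatial.transform import Rotation as Ro
np.set_printoptions(precision=4,suppress=True)
cs,cd=r.get_calibration("scene"),r.get_calibration("side")
print(tri([ray(cs,(278.8,185.2)),ray(cd,(257.2,172))]))
s=r.get_state(); M=Ro.from_quat(s["orientation"]).as_matrix(); print(M, s["q"][5])
u=np.array([-.2588,.9659])
# orange ends (scene zoom): plate top ends and shaft reference
f=lambda a,b,x0,y0:(a/5+x0,b/5+y0)
for z,p in [(.152,(318,268)),(.152,(370,246)),(.139,(344,276))]: print(plane(cs,f(*p,210,130),z))
# housing front top / post as axis check: housing rim and post top corners at z .112
for p in [(152,372),(186,352),(228,403),(192,430)]: print('post',plane(cs,f(*p,210,130),.112))
```

```text
(array([0.5735, 0.0211, 0.1362]), [np.float64(1.078710525907337), np.float64(1.078710525907297)])
[[ 0.2511 -0.0003 -0.968 ]
 [ 0.968  -0.0011  0.2511]
 [-0.0012 -1.      0.0001]] -0.019001480539264374
[0.5734 0.0078 0.152 ]
[0.5693 0.036  0.152 ]
[0.5742 0.0213 0.139 ]
post [ 0.5821 -0.0806  0.112 ]
post [ 0.5765 -0.0614  0.112 ]
post [ 0.6101 -0.0501  0.112 ]
post [ 0.6188 -0.071   0.112 ]
```

>>> apply_moves --motion '[{"x": -3.1, "z": -3.7}, {"x": -3.1, "z": -3.7}, {"x": -3.1, "z": -3.7}, {"x": -3.1, "z": -3.7}, {"x": -3.1, "z": -3.7}, {"x": -3.1, "z": -3.7}, {"x": -3.1, "z": -3.7}, {"x": -3.1, "z": -3.7}, {"x": -3.1, "z": -3.7}, {"x": -3.1, "z": -3.7}, {"x": -3.1, "z": -3.7}, {"x": -3.1, "z": -3.7}, {"turn": 8}, {"turn": 8}, {"turn": 8}, {"turn": 8}, {"turn": 8}, {"turn": 8}, {"turn": 5}, {}]'

```text
validation failed for argument at $.mo...
```

```bash
cat > st.py <<'E'
from h import *
from scipy.spatial.transform import Rotation as Ro
np.set_printoptions(precision=4,suppress=True)
def st():
    s=r.get_state(); M=Ro.from_quat(s["orientation"]).as_matrix()
    print("t",round(s["time_s"],2),"p",s["ee_pos"],"yawx",round(np.degrees(np.arctan2(M[1,0],M[0,0])),2),"tooly",M[:,1],"gap",round(s["finger_gap"],4))
    u=np.array([-.2588,.9659,0]);print("F",s["ft_force"],"along shaft",s["ft_force"]@u,"m",s["moment"],"q6",s["q"][5])
    return s,M
E
python3 - <<'E'
from st import *
s,M=st(); c=r.get_calibration("wrist"); im=r.camera("wrist"); cv2.imwrite("pics/w1.png",im)
print(proj(c,(.5735,.021,.137)), -c["R"].T@c["t"])
d=np.array([.5735,.021,.137])-s["ee_pos"]; print("to head, tool axes cm",M.T@d*100)
E
```

```text
t 0.15 p [0.1568 0.6046 0.2527] yawx 75.46 tooly [-0.0003 -0.0011 -1.    ] gap 0.0852
F [ 0.3471 -1.1113  0.6945] along shaft -1.163204751442962 m [ 0.0029 -0.0117  0.0364] q6 -0.019001480539264374
[-36.3841 519.652 ] [0.0796 0.6251 0.3735]
to head, tool axes cm [-46.0141  11.6247 -54.9909]
```

View pics/w1.png

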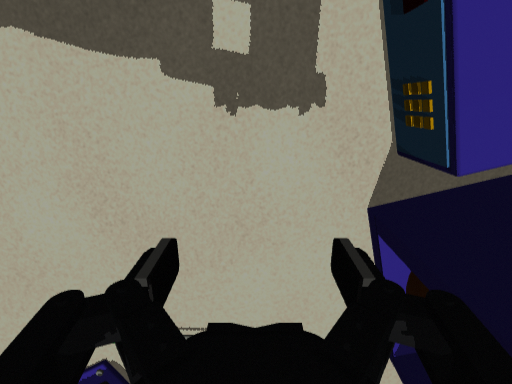

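The wrist view has not changed because the move was refused. The empty row is probably why, so I'll write every field.

>>> apply_moves --motion '[{"x": -3.1, "y": 0, "z": -3.7, "turn": 0}, {"x": -3.1, "y": 0, "z": -3.7, "turn": 0}, {"x": -3.1, "y": 0, "z": -3.7, "turn": 0}, {"x": -3.1, "y": 0, "z": -3.7, "turn": 0}, {"x": -3.1, "y": 0, "z": -3.7, "turn": 0}, {"x": -3.1, "y": 0, "z": -3.7, "turn": 0}, {"x": -3.1, "y": 0, "z": -3.7, "turn": 0}, {"x": -3.1, "y": 0, "z": -3.7, "turn": 0}, {"x": -3.1, "y": 0, "z": -3.7, "turn": 0}, {"x": -3.1, "y": 0, "z": -3.7, "turn": 0}, {"x": -3.1, "y": 0, "z": -3.7, "turn": 0}, {"x": -3.1, "y": 0, "z": -3.7, "turn": 0}, {"x": 0, "y": 0, "z": 0, "turn": 8}, {"x": 0, "y": 0, "z": 0, "turn": 8}, {"x": 0, "y": 0, "z": 0, "turn": 8}, {"x": 0, "y": 0, "z": 0, "turn": 8}, {"x": 0, "y": 0, "z": 0, "turn": 8}, {"x": 0, "y": 0, "z": 0, "turn": 8}, {"x": 0, "y": 0, "z": 0, "turn": 5}, {"x": 0, "y": 0, "z": 0, "turn": 0}]'

```text
time_s: 2.2
ee_pos: [0.5058, 0.1144, 0.2513]
orientation: [-0.696, -0.126, 0.124, 0.696]
ft_force: [-0.4, -0.6, 0.8]
finger_gap: 0.0855
```

Run:
```python
from st import *
s,M=st(); c=r.get_calibration("wrist"); im=r.camera("wrist"); cv2.imwrite("pics/w2.png",im)
print(proj(c,(.5735,.021,.137)), -c["R"].T@c["t"])
d=np.array([.5735,.021,.137])-s["ee_pos"]; print("to head, tool axes cm",M.T@d*100)
```

```text
t 2.2 p [0.5058 0.1144 0.2513] yawx 20.37 tooly [ 0.0021  0.0015 -1.    ] gap 0.0855
F [-0.4185 -0.5552  0.8359] along shaft -0.42800176313504296 m [-0.0011  0.0193 -0.0117] q6 -0.15738608150421649
[283.2141 290.3494] [0.4777 0.1892 0.3721]
to head, tool axes cm [  3.063   11.4286 -11.1164]
```

View pics/w2.png

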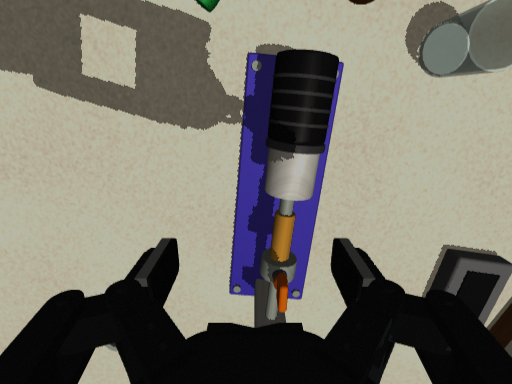

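The wrist view shows the head at about (282,290), where the estimate projects to (283,290). I'll zoom in for the plate's angle.

Run:
```python
from st import *
im=cv2.imread("pics/w2.png"); c=r.get_calibration("wrist")
cv2.imwrite("pics/w2z.png",cv2.resize(im[190:330,230:330],None,fx=4,fy=4,interpolation=cv2.INTER_CUBIC))
h=cv2.cvtColor(im,cv2.COLOR_BGR2HSV)
m=cv2.inRange(h,(2,180,170),(13,255,255)); m[:, :260]=0;m[:,310:]=0;m[:255]=0;m[330:]=0
ps=np.argwhere(m)[:,::-1]; print(len(ps),ps.min(0),ps.max(0))
W=np.array([plane(c,p,.152)[:2] for p in ps],np.float32); rc=cv2.minAreaRect(W);print(rc,cv2.boxPoints(rc))
m=cv2.inRange(h,(115,100,30),(135,255,255)); m[:,:225]=0;m[:,350:]=0;m[300:]=0
ps=np.argwhere(m)[:,::-1]
W=np.array([plane(c,p,.012)[:2] for p in ps],np.float32); rc=cv2.minAreaRect(W);print(rc)
m=cv2.inRange(h,(13,150,80),(24,255,255));m[:205]=0;m[255:]=0;m[:,:262]=0;m[:,300:]=0
for y in range(215,252,6):
    x=np.where(m[y])[0]; print(y,x.min(),x.max(),plane(c,(x.min(),y),.09),plane(c,(x.max(),y),.09))
```

```text
69 [280 288] [286 311]
((0.571726381778717, 0.021326065063476562), (0.006089650094509125, 0.0283132866024971), 22.22176170349121) [[0.5636 0.0333]
 [0.5743 0.0071]
 [0.5799 0.0094]
 [0.5692 0.0356]]
((0.5544391870498657, 0.08366033434867859), (0.11873890459537506, 0.3566244840621948), 15.153688430786133)
215 277 279 [0.5463 0.0818 0.09  ] [0.5484 0.0826 0.09  ]
221 276 293 [0.548  0.0744 0.09  ] [0.5666 0.0813 0.09  ]
227 275 292 [0.5498 0.0668 0.09  ] [0.5685 0.0738 0.09  ]
233 274 291 [0.5516 0.0591 0.09  ] [0.5705 0.0661 0.09  ]
239 273 290 [0.5535 0.0513 0.09  ] [0.5724 0.0584 0.09  ]
245 272 290 [0.5553 0.0434 0.09  ] [0.5756 0.051  0.09  ]
251 275 289 [0.5618 0.0371 0.09  ] [0.5777 0.043  0.09  ]
```

View pics/w2z.png

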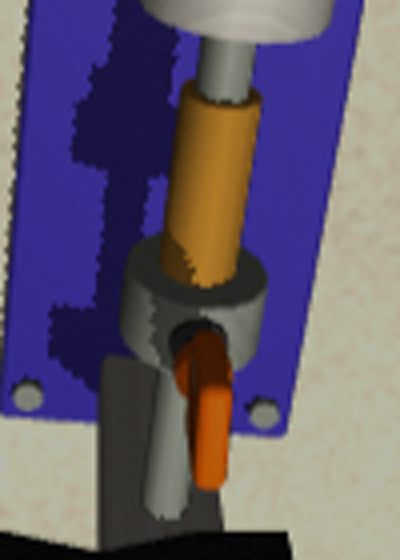

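>>> apply_moves --motion '[{"x": 1.0, "y": 0, "z": -3.7, "turn": 0}, {"x": 1.0, "y": 0, "z": -3.7, "turn": 0}, {"x": 1.0, "y": 0, "z": -3.7, "turn": 0}, {"x": 0, "y": 0, "z": 0, "turn": -1.8}, {"x": 0, "y": 3, "z": 0, "turn": 0}, {"x": 0, "y": 3, "z": 0, "turn": 0}, {"x": 0, "y": 0, "z": 0, "turn": 0}]'

```text
time_s: 2.95
ee_pos: [0.5772, 0.0175, 0.1908]
orientation: [-0.692, -0.147, 0.142, 0.692]
ft_force: [-0.6, 0.1, -1.2]
finger_gap: 0.0855
```

Run:
```python
from st import *
s,M=st(); im=r.camera("wrist"); cv2.imwrite("pics/w3.png",im)
im=r.camera("scene"); cv2.imwrite("pics/s3.png",cv2.resize(im[110:260,190:370],None,fx=4,fy=4,interpolation=cv2.INTER_CUBIC))
d=np.array([.5718,.0213,.144])-s["ee_pos"]; print("to head, tool axes cm",M.T@d*100)
```

```text
t 2.95 p [0.5772 0.0175 0.1908] yawx 23.58 tooly [ 0.006   0.0016 -1.    ] gap 0.0855
F [-0.6413  0.0823 -1.1852] along shaft 0.2454148748658305 m [-0.0129  0.0156  0.0128] q6 -0.40371748432074095
to head, tool axes cm [-0.3752  4.6782  0.5687]
```

View pics/s3.png

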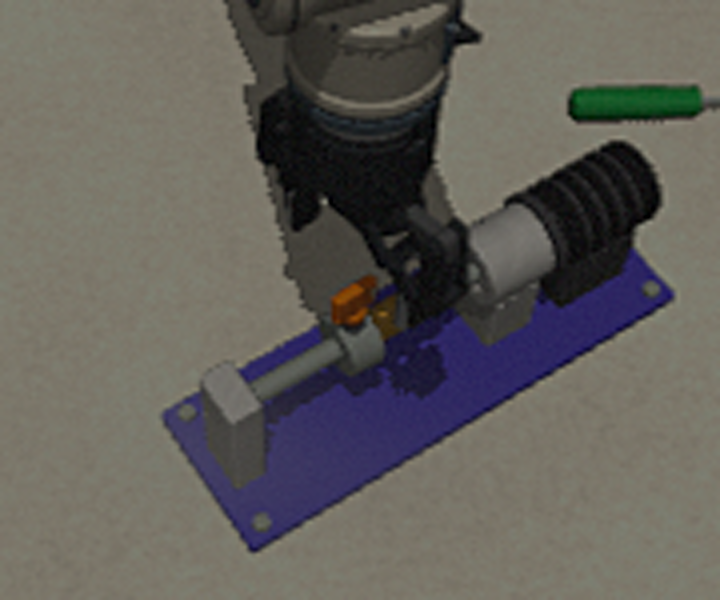

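View pics/w3.png

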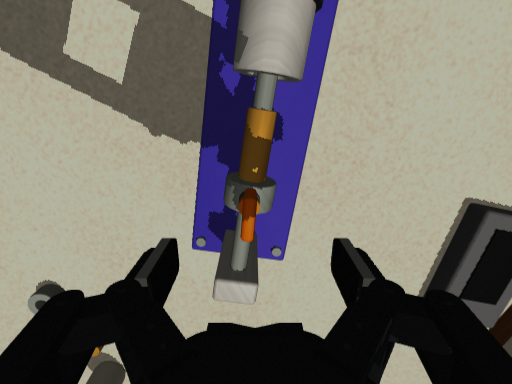

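The wrist view shows the head at (249,215) between the open jaws. I'll correct by the computed offset and descend.

>>> apply_moves --motion '[{"x": -0.4, "y": 0, "z": 0.6, "turn": 1.2}, {"x": 0, "y": 2, "z": 0, "turn": 0}, {"x": 0, "y": 1.5, "z": 0, "turn": 0}, {"x": 0, "y": 1.2, "z": 0, "turn": 0}, {"x": 0, "y": 0, "z": 0, "turn": 0}]'

```text
time_s: 3.55
ee_pos: [0.5764, 0.0234, 0.1519]
orientation: [0.694, 0.144, -0.129, -0.693]
ft_force: [-0.6, -0.4, -0.4]
finger_gap: 0.0852
```

Run:
```python
from st import *
s,M=st(); im=r.camera("wrist"); cv2.imwrite("pics/w4.png",im)
d=np.array([.5718,.0213,.144])-s["ee_pos"]; print("to head, tool axes cm",M.T@d*100)
```

```text
t 3.55 p [0.5764 0.0234 0.1519] yawx 22.33 tooly [ 0.0212  0.0021 -0.9998] gap 0.0852
F [-0.5747 -0.3521 -0.4077] along shaft -0.19133398749397043 m [ 0.0165 -0.0116  0.0239] q6 -0.37203171325684303
to head, tool axes cm [-0.5217  0.7833 -0.0173]
```

View pics/w4.png

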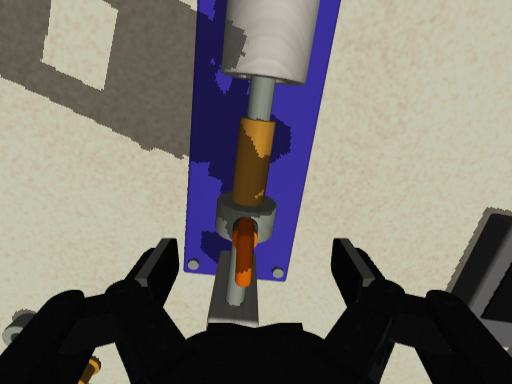

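>>> apply_moves --motion '[{"x": -0.5, "y": 0.4, "z": 0, "turn": 0}, {"x": 0, "y": 0.4, "z": 0, "turn": 0}, {"x": 0, "y": 0, "z": 0, "turn": 0}]'

```text
time_s: 3.9
ee_pos: [0.5729, 0.0214, 0.1453]
orientation: [0.695, 0.145, -0.128, -0.693]
ft_force: [0.6, -0.5, 0.1]
finger_gap: 0.0853
```

Run:
```python
from st import *
s,M=st()
d=np.array([.5718,.0213,.144])-s["ee_pos"]; print("to head, tool axes cm",M.T@d*100)
```

```text
t 3.9 p [0.5729 0.0214 0.1453] yawx 22.33 tooly [ 0.0243  0.0021 -0.9997] gap 0.0853
F [ 0.6415 -0.5403  0.1085] along shaft -0.6879527097343757 m [-0.0371  0.037   0.0052] q6 -0.3755802925855316
to head, tool axes cm [-0.1063  0.1314  0.0349]
```

>>> apply_moves --motion '[{"x": -0.1, "y": 0.1, "z": 0, "turn": 0}, {"x": 0, "y": 0, "z": 0, "turn": 0}, {"x": 0, "y": 0, "z": 0, "turn": 0}, {"x": 0, "y": 0, "z": 0, "turn": 0}, {"x": 0, "y": 0, "z": 0, "turn": 0}, {"x": 0, "y": 0, "z": 0, "turn": 0}, {"x": 0, "y": 0, "z": 0, "turn": 0}, {"x": 0, "y": 0, "z": 0, "turn": 0}]' --claw 0 --force 60

```text
time_s: 4.7
ee_pos: [0.5712, 0.0202, 0.145]
orientation: [0.695, 0.145, -0.129, -0.693]
ft_force: [2.1, -0.8, -0.1]
finger_gap: 0.0081
```

Run:
```python
from st import *
s,M=st(); im=r.camera("wrist"); cv2.imwrite("pics/w5.png",im)
im=r.camera("scene"); cv2.imwrite("pics/s5.png",cv2.resize(im[110:260,190:370],None,fx=4,fy=4,interpolation=cv2.INTER_CUBIC))
```

```text
t 4.7 p [0.5712 0.0202 0.145 ] yawx 22.32 tooly [ 0.0224  0.001  -0.9997] gap 0.0081
F [ 2.1292 -0.8413 -0.1304] along shaft -1.3636538346745448 m [-0.2143  0.2181 -0.0801] q6 -0.37607052797738955
```

View pics/w5.png

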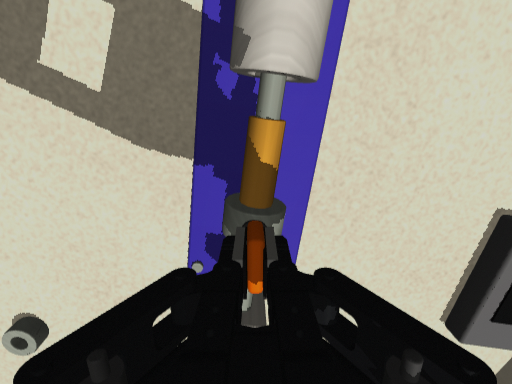

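View pics/s5.png

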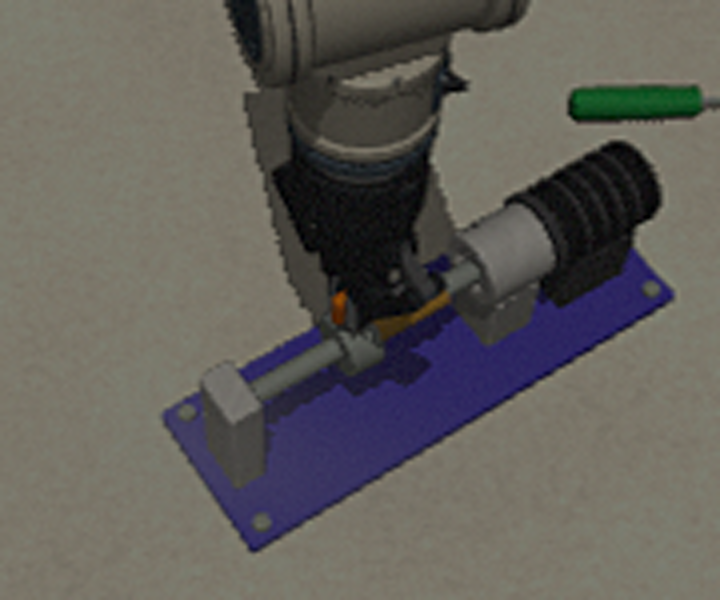

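The jaws hold the wing head at (256,258) in the wrist view, with a finger gap of 8.1 mm. Next I unscrew it in stages.

>>> apply_moves --motion '[{"x": 0, "y": 0, "z": 0, "turn": -6}, {"x": 0, "y": 0, "z": 0, "turn": -6}, {"x": 0, "y": 0, "z": 0, "turn": -6}, {"x": 0, "y": 0, "z": 0, "turn": -6}]'

```text
time_s: 5.2
ee_pos: [0.5712, 0.0203, 0.1449]
orientation: [0.651, 0.29, -0.275, -0.645]
ft_force: [-0.4, -0.4, 0.6]
finger_gap: 0.0082
```

```bash
python3 -c "
from st import *
st()"
```

```text
t 5.2 p [0.5712 0.0203 0.1449] yawx 47.12 tooly [ 0.0219  0.0012 -0.9998] gap 0.0082
F [-0.3585 -0.4275  0.6377] along shaft -0.3201679675175111 m [-0.1154  0.3758 -0.1521] q6 -0.8088101374192679
```

>>> apply_moves --motion '[{"x": 0, "y": 0, "z": 0, "turn": -7}, {"x": 0, "y": 0, "z": 0, "turn": -7}, {"x": 0, "y": 0, "z": 0, "turn": -7}, {"x": 0, "y": 0, "z": 0, "turn": -7}, {"x": 0, "y": 0, "z": 0, "turn": -7}, {"x": 0, "y": 0, "z": 0, "turn": -7}, {"x": 0, "y": 0, "z": 0, "turn": 0}]'

```text
time_s: 5.9
ee_pos: [0.5711, 0.0205, 0.1448]
orientation: [0.501, 0.509, -0.498, -0.492]
ft_force: [0.7, 0.3, 0.7]
finger_gap: 0.0081
```

Run:
```python
from st import *
s,M=st(); im=r.camera("wrist"); cv2.imwrite("pics/w6.png",im)
im=r.camera("scene"); cv2.imwrite("pics/s6.png",cv2.resize(im[110:260,190:370],None,fx=4,fy=4,interpolation=cv2.INTER_CUBIC))
```

```text
t 5.9 p [0.5711 0.0205 0.1448] yawx 90.77 tooly [ 0.0206  0.0025 -0.9998] gap 0.0081
F [0.6613 0.3462 0.6558] along shaft 0.16325192317263934 m [-0.0611  0.2561  0.137 ] q6 -1.5724455564729019
```

View pics/w6.png

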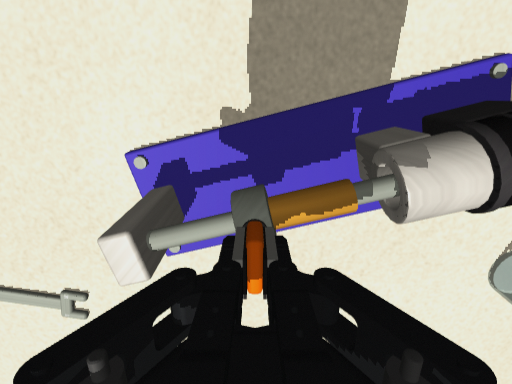

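View pics/s6.png

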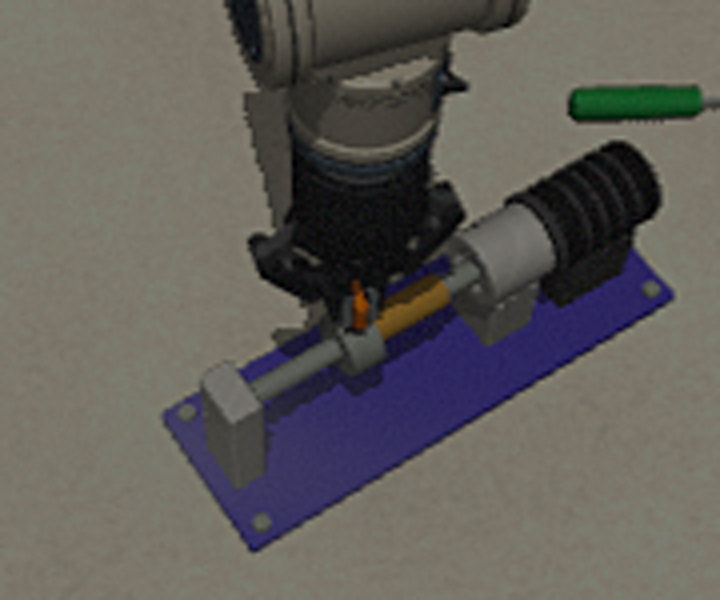

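The scene view shows the screw turned across the shaft with the collar still in place, which puts the screw at about 1.3 rad. Now I slide it toward the housing.

>>> apply_moves --motion '[{"x": 0.5, "y": 0, "z": 0.12, "turn": 0}, {"x": 0.5, "y": 0, "z": 0.12, "turn": 0}, {"x": 0.5, "y": 0, "z": 0.12, "turn": 0}, {"x": 0.5, "y": 0, "z": 0.12, "turn": 0}, {"x": 0, "y": 0, "z": 0, "turn": 0}]'

```text
time_s: 6.5
ee_pos: [0.5653, 0.0423, 0.1448]
orientation: [0.503, 0.507, -0.496, -0.494]
ft_force: [0.6, -0.8, 0.2]
finger_gap: 0.0081
```

```bash
cat >> st.py <<'E'
def av(n=6):
    # mean over camera periods (0.05 s each)
    L=[]
    for i in range(n):
        r.camera("scene"); s=r.get_state(); L.append(np.r_[s["ee_pos"],s["ft_force"],s["moment"]])
    L=np.array(L); m=L.mean(0); u=np.array([-.2588,.9659,0]); v=np.array([.9659,.2588,0]); d=m[:3]-[.5711,.0205,.1448]
    print("mean F",m[3:6],"along",m[3:6]@u,"side",m[3:6]@v,"sd",(L[:,3:6]@u).std(),"moment",m[6:],"| moved mm along",d@u*1000,"side",d@v*1000,"z",d[2]*1000)
E
python3 - <<'E'
from st import *
s,M=st(); av()
cv2.imwrite("pics/w7.png",r.camera("wrist"))
E
```

```text
t 6.5 p [0.5653 0.0423 0.1448] yawx 90.27 tooly [ 0.0198  0.0018 -0.9998] gap 0.0081
F [ 0.5671 -0.7524  0.1734] along shaft -0.8735273176828162 m [-0.0443  0.3965  0.1484] q6 -1.5228142451010551
mean F [-0.7322  1.0192  1.0507] along 1.1738889842475597 side -0.44345588506116507 sd 0.6809873398980686 moment [0.2073 0.4742 0.1532] | moved mm along 21.984821629941095 side 0.06549117792318745 z 0.03479589936750127
```

View pics/w7.png

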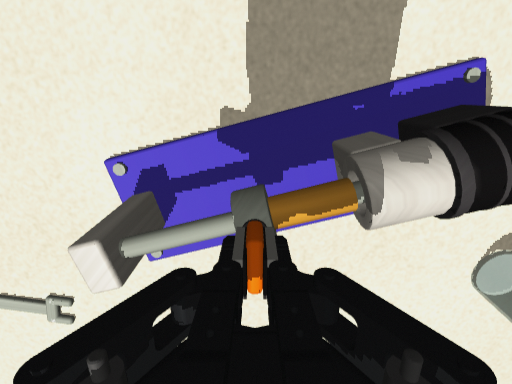

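The nose end at (357,195) is about to enter the mouth, with the force near zero. I continue in small steps.

>>> apply_moves --motion '[{"x": 0.4, "y": 0, "z": 0.1, "turn": 0}, {"x": 0.4, "y": 0, "z": 0.1, "turn": 0}, {"x": 0, "y": 0, "z": 0, "turn": 0}]'

```text
time_s: 7.15
ee_pos: [0.5635, 0.0492, 0.1448]
orientation: [0.504, 0.506, -0.496, -0.494]
ft_force: [-1.0, 1.1, 0.2]
finger_gap: 0.008
```

Run:
```python
from st import *
s,M=st(); av(8)
```

```text
t 7.15 p [0.5635 0.0492 0.1448] yawx 90.18 tooly [ 0.02    0.0011 -0.9998] gap 0.008
F [-1.0331  1.0975  0.2181] along shaft 1.3274582137956312 m [0.2327 0.501  0.2217] q6 -1.5075633474031835
mean F [-0.7836  0.8904  1.4901] along 1.0627933753606118 side -0.5264859995981916 sd 0.38193405675324554 moment [0.2423 0.5262 0.1928] | moved mm along 29.444068775768773 side 0.08302764400406064 z 0.03667936261672611
```

>>> apply_moves --motion '[{"x": 0.2, "y": 0, "z": 0.05, "turn": 0}, {"x": 0, "y": 0, "z": 0, "turn": 0}]'

```text
time_s: 7.75
ee_pos: [0.5631, 0.0506, 0.1448]
orientation: [0.504, 0.506, -0.496, -0.494]
ft_force: [-1.0, 1.3, 1.7]
finger_gap: 0.0079
```

Run:
```python
from st import *
s,M=st(); av(8)
```

```text
t 7.75 p [0.5631 0.0506 0.1448] yawx 90.16 tooly [ 0.0201  0.0007 -0.9998] gap 0.0079
F [-0.9504  1.2774  1.6761] along shaft 1.4797754644216432 m [0.2447 0.5035 0.1619] q6 -1.5039805733339944
mean F [-1.2309  0.8494  1.6002] along 1.1389484786374646 side -0.9690976147579627 sd 0.515110117881661 moment [0.2614 0.5339 0.1684] | moved mm along 31.091901676938416 side 0.0812183035035771 z 0.022646932688441535
```

>>> apply_moves --motion '[{"x": 0.3, "y": 0, "z": 0.07, "turn": 0}, {"x": 0, "y": 0, "z": 0, "turn": 0}]'

```text
time_s: 8.35
ee_pos: [0.5623, 0.0534, 0.1448]
orientation: [0.504, 0.506, -0.496, -0.494]
ft_force: [-1.3, 0.0, 1.7]
finger_gap: 0.0083
```

```bash
python3 -c "
from st import *
av(8)"
```

```text
mean F [-1.3164  0.8801  2.0811] along 1.190750104941517 side -1.0437504505255981 sd 0.5218593041594539 moment [0.2721 0.582  0.1696] | moved mm along 33.88013279101587 side 0.09850997452787862 z 0.029041389105366466
```

>>> apply_moves --motion '[{"x": 0.3, "y": 0, "z": 0.07, "turn": 0}, {"x": 0, "y": 0, "z": 0, "turn": 0}]'

```text
time_s: 8.95
ee_pos: [0.5617, 0.0561, 0.1448]
orientation: [0.504, 0.506, -0.496, -0.494]
ft_force: [-0.5, 0.9, 2.2]
finger_gap: 0.0082
```

```bash
python3 -c "
from st import *
av(8)"
```

```text
mean F [-1.168   0.1975  2.2223] along 0.4930437988098791 side -1.0770918437157433 sd 0.49895396399185715 moment [0.2385 0.6145 0.167 ] | moved mm along 36.61572403771284 side 0.10451496513555321 z 0.017953523435809693
```

>>> apply_moves --motion '[{"x": 0.2, "y": 0, "z": 0.05, "turn": 0}, {"x": 0, "y": 0, "z": 0, "turn": 0}]'

```text
time_s: 9.55
ee_pos: [0.5613, 0.0576, 0.1448]
orientation: [0.505, 0.505, -0.496, -0.494]
ft_force: [-1.9, 0.5, 2.5]
finger_gap: 0.0082
```

```bash
python3 -c "
from st import *
av(8)"
```

```text
mean F [-1.4513  0.5871  2.3608] along 0.9426386976722622 side -1.249856721353461 sd 0.5603983865181926 moment [0.2592 0.6287 0.1692] | moved mm along 38.361550134326535 side 0.11839528137610024 z 0.0160535531523176
```

>>> apply_moves --motion '[{"x": 0.15, "y": 0, "z": 0.04, "turn": 0}, {"x": 0, "y": 0, "z": 0, "turn": 0}]'

```text
time_s: 10.15
ee_pos: [0.5609, 0.0589, 0.1448]
orientation: [0.505, 0.505, -0.496, -0.494]
ft_force: [-0.9, 0.4, 2.0]
finger_gap: 0.0078
```

```bash
python3 -c "
from st import *
av(8)"
```

```text
mean F [-1.5904  0.6128  2.5327] along 1.0034958337545425 side -1.377581373340233 sd 0.49088145949171064 moment [0.2426 0.6416 0.1878] | moved mm along 39.66491218338046 side 0.12237662269442559 z 0.023249380618373117
```

>>> apply_moves --motion '[{"x": 0.25, "y": 0, "z": 0.06, "turn": 0}, {"x": 0, "y": 0, "z": 0, "turn": 0}]'

```text
time_s: 10.75
ee_pos: [0.5603, 0.0612, 0.1448]
orientation: [0.505, 0.505, -0.496, -0.494]
ft_force: [-1.0, 0.3, 2.1]
finger_gap: 0.008
```

```bash
python3 -c "
from st import *
av(8)"
```

```text
mean F [-1.9329  0.4709  2.836 ] along 0.9550707909091654 side -1.7450899989011277 sd 0.5878376029323412 moment [0.2673 0.6641 0.1923] | moved mm along 41.99629205742615 side 0.13152644693624424 z 0.02105072251537554
```

>>> apply_moves --motion '[{"x": 0.25, "y": 0, "z": 0.06, "turn": 0}, {"x": 0, "y": 0, "z": 0, "turn": 0}]'

```text
time_s: 11.35
ee_pos: [0.5598, 0.0634, 0.1449]
orientation: [0.505, 0.505, -0.496, -0.494]
ft_force: [-2.2, 0.0, 3.1]
finger_gap: 0.0078
```

```bash
python3 -c "
from st import *
av(8)"
```

```text
mean F [-1.8406  0.0807  2.7407] along 0.5542605516610769 side -1.7569271504212343 sd 0.310657613896327 moment [0.2793 0.7162 0.1738] | moved mm along 44.24914627842554 side 0.14600609741603524 z 0.027425871326119955
```

>>> apply_moves --motion '[{"x": 0.2, "y": 0, "z": 0.05, "turn": 0}, {"x": 0, "y": 0, "z": 0, "turn": 0}]'

```text
time_s: 11.95
ee_pos: [0.5594, 0.0647, 0.1448]
orientation: [0.505, 0.505, -0.496, -0.494]
ft_force: [-1.2, -1.8, 2.4]
finger_gap: 0.0083
```

```bash
python3 -c "
from st import *
av(8)"
```

```text
mean F [-1.4132 -1.8745  3.1663] along -1.4448226182772281 side -1.8501559733010573 sd 0.5931555752963151 moment [-0.1359  0.6386  0.1609] | moved mm along 45.74588664102531 side 0.1488502161489341 z 0.020681325758109548
```

>>> apply_moves --motion '[{"x": 0.15, "y": 0, "z": 0.04, "turn": 0}, {"x": 0, "y": 0, "z": 0, "turn": 0}]'

```text
time_s: 12.55
ee_pos: [0.5591, 0.0658, 0.1448]
orientation: [0.505, 0.505, -0.496, -0.493]
ft_force: [-1.4, -2.8, 2.3]
finger_gap: 0.0078
```

```bash
python3 -c "
from st import *
av(8)"
```

```text
mean F [-0.8291 -4.0189  2.2887] along -3.6673269500183565 side -1.8408924242871298 sd 0.5981453639293797 moment [-0.4538  0.5896  0.1541] | moved mm along 46.81727749493865 side 0.15504165759435617 z 0.025789027408934517
```

Contact came at about 44.4 mm of travel, and the force is now about 4.8 N on a 2 N/mm slope. I need about 1.6 mm more.

>>> apply_moves --motion '[{"x": 0.22, "y": 0, "z": 0.06, "turn": 0}, {"x": 0, "y": 0, "z": 0, "turn": 0}]'

```text
time_s: 13.15
ee_pos: [0.5587, 0.0672, 0.1448]
orientation: [0.506, 0.505, -0.497, -0.493]
ft_force: [-1.3, -6.7, 1.7]
finger_gap: 0.008
```

```bash
python3 -c "
from st import *
st();av(10)"
```

```text
t 13.15 p [0.5587 0.0672 0.1448] yawx 90.15 tooly [ 0.021  -0.0046 -0.9998] gap 0.008
F [-1.2689 -6.7291  1.6527] along shaft -6.171292447839943 m [-0.7258  0.5886  0.1595] q6 -1.4650777347307335
mean F [-0.7497 -6.1623  2.6213] along -5.758146251051936 side -2.318990612515136 sd 0.6046445438910942 moment [-0.753   0.5368  0.1466] | moved mm along 48.25566089885436 side 0.1497995548641657 z 0.024336563559212987
```

>>> apply_moves --motion '[{"x": 0.1, "y": 0, "z": 0.03, "turn": 0}, {"x": 0, "y": 0, "z": 0, "turn": 0}]'

```text
time_s: 13.85
ee_pos: [0.5587, 0.0672, 0.1448]
orientation: [0.506, 0.505, -0.497, -0.492]
ft_force: [-0.4, -6.2, 2.3]
finger_gap: 0.0082
```

```bash
python3 -c "
from st import *
st();av(10)"
```

```text
t 13.85 p [0.5587 0.0672 0.1448] yawx 90.16 tooly [ 0.0215 -0.0059 -0.9998] gap 0.0082
F [-0.4428 -6.1839  2.2679] along shaft -5.858423853560393 m [-0.6404  0.5595  0.1117] q6 -1.4631364792189594
mean F [-0.4139 -6.471   2.49  ] along -6.143245627119495 side -2.0745350940941973 sd 0.3427324163518465 moment [-0.7684  0.5385  0.1276] | moved mm along 48.27322354482089 side 0.15593491579165075 z 0.029531741695815183
```

>>> apply_moves --motion '[{"x": 0.17, "y": 0, "z": 0.05, "turn": 0}, {"x": 0, "y": 0, "z": 0, "turn": 0}]'

```text
time_s: 14.55
ee_pos: [0.5586, 0.0677, 0.1448]
orientation: [0.507, 0.504, -0.497, -0.492]
ft_force: [-0.6, -6.2, 1.9]
finger_gap: 0.0079
```

```bash
python3 -c "
from st import *
st();av(10)"
```

```text
t 14.55 p [0.5586 0.0677 0.1448] yawx 90.17 tooly [ 0.0222 -0.0076 -0.9997] gap 0.0079
F [-0.5839 -6.2038  1.9146] along shaft -5.841106049209763 m [-0.6876  0.5596  0.1239] q6 -1.4597801496976681
mean F [-0.32   -7.659   2.1699] along -7.315015290239169 side -2.2912084237600467 sd 0.30969590875255665 moment [-0.8212  0.5272  0.1433] | moved mm along 48.762975866408574 side 0.13799673911298174 z 0.027765608460739166
```

The load is about 8 N. I begin tightening, with a small forward compensation in each row because each row re-bases on the measured pose.

>>> apply_moves --motion '[{"x": 0.05, "y": 0, "z": 0.01, "turn": 7}, {"x": 0.05, "y": 0, "z": 0.02, "turn": 7}]'

```text
time_s: 15.25
ee_pos: [0.5586, 0.0676, 0.1448]
orientation: [0.565, 0.439, -0.43, -0.55]
ft_force: [-0.5, -6.9, 2.3]
finger_gap: 0.0083
```

```bash
python3 -c "
from st import *
st();av(8)"
```

```text
t 15.25 p [0.5586 0.0676 0.1448] yawx 75.81 tooly [ 0.0225 -0.0091 -0.9997] gap 0.0083
F [-0.4686 -6.9193  2.2604] along shaft -6.562036416095638 m [-0.8824  0.4867  0.1474] q6 -1.2071411927756577
mean F [-0.3628 -7.2475  2.3365] along -6.906459574641184 side -2.2260746048835487 sd 0.5380632160358029 moment [-0.8956  0.5048 -0.1877] | moved mm along 48.76363487021 side 0.16852611861901673 z 0.026110536943846352
```

>>> apply_moves --motion '[{"x": 0.05, "y": 0, "z": 0.03, "turn": 7}, {"x": 0.045, "y": 0, "z": 0.03, "turn": 7}, {"x": 0.04, "y": 0, "z": 0.035, "turn": 7}]'

```text
time_s: 15.95
ee_pos: [0.5586, 0.0676, 0.1448]
orientation: [0.636, 0.329, -0.318, -0.622]
ft_force: [-0.5, -6.9, 3.1]
finger_gap: 0.0078
```

```bash
python3 -c "
from st import *
st();av(8)"
```

```text
t 15.95 p [0.5586 0.0676 0.1448] yawx 54.4 tooly [ 0.0231 -0.0111 -0.9997] gap 0.0078
F [-0.464  -6.9133  3.0647] along shaft -6.557486300280462 m [-0.8677  0.5581  0.1969] q6 -0.8302146060679302
mean F [-0.3289 -7.2438  2.5377] along -6.911646557532955 side -2.192372974587858 sd 0.6143491028823592 moment [-0.9556  0.5336 -0.1728] | moved mm along 48.75428244137506 side 0.1623654393976689 z 0.05177087117563817
```

>>> apply_moves --motion '[{"x": 0.035, "y": 0, "z": 0.04, "turn": 7}, {"x": 0.03, "y": 0, "z": 0.04, "turn": 7}, {"x": 0.02, "y": 0, "z": 0.045, "turn": 7}]'

```text
time_s: 16.65
ee_pos: [0.5586, 0.0676, 0.1449]
orientation: [0.685, 0.208, -0.194, -0.671]
ft_force: [-0.9, -7.0, 2.3]
finger_gap: 0.0078
```

```bash
python3 -c "
from st import *
st();av(6)"
```

```text
t 16.65 p [0.5586 0.0676 0.1449] yawx 33.02 tooly [ 0.0235 -0.0131 -0.9996] gap 0.0078
F [-0.8861 -6.9529  2.3053] along shaft -6.486500653125003 m [-0.9331  0.5816  0.2531] q6 -0.4540760159727089
mean F [-0.513  -6.7045  2.7856] along -6.343110354535035 side -2.2306299414190502 sd 0.41456189338560717 moment [-0.956   0.5446 -0.0746] | moved mm along 48.72946994029878 side 0.13522653001656623 z 0.1065701694263066
```

>>> apply_moves --motion '[{"x": 0.01, "y": 0, "z": 0.04, "turn": 6}, {"x": 0, "y": 0, "z": 0.02, "turn": 6}, {"x": 0, "y": 0, "z": 0, "turn": 0}]'

```text
time_s: 17.25
ee_pos: [0.5586, 0.0675, 0.1449]
orientation: [0.702, 0.136, -0.121, -0.689]
ft_force: [-0.5, -3.2, 2.8]
finger_gap: 0.0083
```

Run:
```python
from st import *
st();av(6); cv2.imwrite("pics/w8.png",r.camera("wrist"))
```

```text
t 17.25 p [0.5586 0.0675 0.1449] yawx 20.91 tooly [ 0.0238 -0.0138 -0.9996] gap 0.0083
F [-0.4775 -3.2109  2.7557] along shaft -2.9778519101567866 m [-0.4575  0.6747 -0.084 ] q6 -0.24161833210163317
mean F [-0.3731 -4.2074  2.2774] along -3.9673476009847763 side -1.4492724708245674 sd 0.39432616481232335 moment [-0.5312  0.6442 -0.0551] | moved mm along 48.61436739289945 side 0.10554227309332201 z 0.13967994615782242
```

View pics/w8.png

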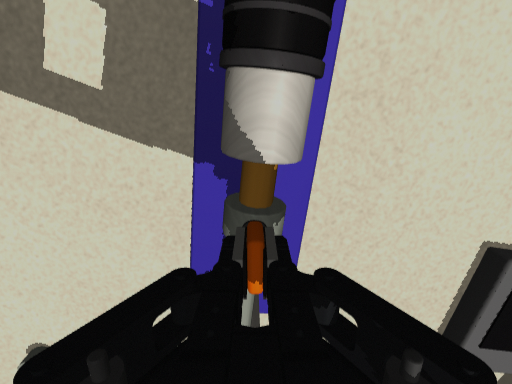

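The screw is at about 0.1 rad, and the clamp has started carrying the load since the hand force fell while the position held. I open the jaws and retreat.

>>> apply_moves --motion '[{"x": 0, "y": 0, "z": 0, "turn": 0}, {"x": 0, "y": 0, "z": 0, "turn": 0}, {"x": 0, "y": 0, "z": 0, "turn": 0}, {"x": 0, "y": 0, "z": 0, "turn": 0}, {"x": 0, "y": 0, "z": 0, "turn": 0}, {"x": 0, "y": -1, "z": 0, "turn": 0}, {"x": 0, "y": -2, "z": 0, "turn": 0}, {"x": 0, "y": -3, "z": 0, "turn": 0}, {"x": 0, "y": -4, "z": 0, "turn": 0}, {"x": 0, "y": -1, "z": 4, "turn": 0}, {"x": 0, "y": 0, "z": 4, "turn": 0}, {"x": 0, "y": 0, "z": 0, "turn": 0}]' --claw 0.7

```text
time_s: 18.8
ee_pos: [0.5282, 0.1471, 0.2622]
orientation: [0.7, 0.138, -0.118, -0.69]
ft_force: [0.2, 0.4, -0.1]
finger_gap: 0.0595
```

Run:
```python
from st import *
st(); c=r.get_calibration("wrist"); im=r.camera("wrist"); cv2.imwrite("pics/w9.png",im)
cv2.imwrite("pics/s9.png",r.camera("scene"))
h=cv2.cvtColor(im,cv2.COLOR_BGR2HSV)
m=cv2.inRange(h,(2,180,170),(13,255,255)); m[:,:200]=0;m[:,320:]=0
k,l,stt,ce=cv2.connectedComponentsWithStats(m); i=1+stt[1:,4].argmax(); print(stt[i],ce[i])
ps=np.argwhere(l==i)[:,::-1]
W=np.array([plane(c,p,.152)[:2] for p in ps],np.float32); rc=cv2.minAreaRect(W);print(rc)
d=np.array(rc[0])-[.5717,.0213]; print("moved mm",d@[-.2588,.9659]*1000)
```

```text
t 18.8 p [0.5282 0.1471 0.2622] yawx 20.9 tooly [ 0.0303 -0.0089 -0.9995] gap 0.0595
F [ 0.1816  0.4188 -0.1156] along shaft 0.3575189489260811 m [-0.0308  0.03    0.0116] q6 -0.09661624080813264
[249 257   7  25  63] [252.1746 267.8095]
((0.5588901042938232, 0.06753281503915787), (0.006191568914800882, 0.02904854156076908), 20.947189331054688)
moved mm 47.971477055081124
```

View pics/w9.png

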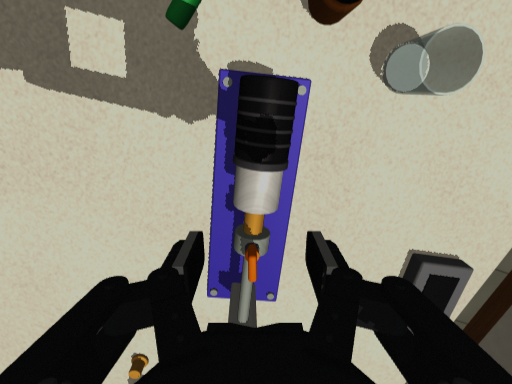

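View pics/s9.png

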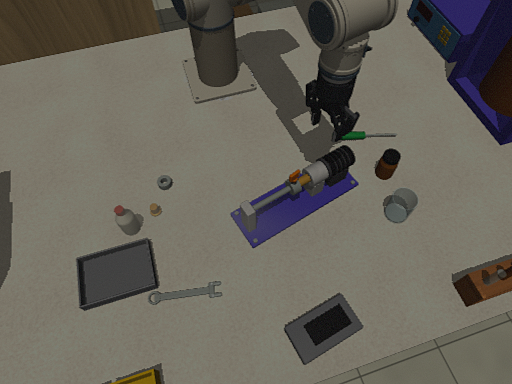

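The head lies at 0.10 rad and the collar stayed where it was put. The bystanders are in their starting pixels and nothing touches the gripper. I hand the job in.

```bash
python3 -c "
from plant import r
print(r.close_job())"
```

```text
the job is handed in; nothing more can be done
None
```

I loosened the thumb screw to about 1.3 rad and slid the collar into the housing. The nose met the spring seat after about 44.4 mm of travel. I pressed on to about 8 N, tightened the screw to about 0.1 rad in the same grip, let go and moved clear. The job was handed in at about 19 s; no verdict is reported.

**Load:** Before clamping, the wrist force gave about 8 N and the moment reading about 7.3 N. The force sensor's zero is uncertain by roughly 1 N. After release the load could only be judged from position.

**Position:** After release, the wrist camera put the head 48.0 mm from where it started. The arm's own reading when clamped was 48.6 mm. The two differ by 0.6 mm, within camera accuracy, and imply about 7 to 8.6 N held, so there is no sign the collar slipped back.

**Screw:** The plate's measured angle after release was 20.9° against 15.1° for the shaft, which is about 0.10 rad.

**Bystanders:** In the last scene picture the ones I could see were at their starting pixels by eye, and the gripper was free of everything.

**Refused move:** My first move call was refused, probably because of an empty row. It cost no robot time.

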